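Grease a banding-wheel shaft and slide its bearing sleeve on

ROBOT

A 6-joint arm with a two-finger parallel gripper is mounted at the origin on the work surface. World frame = base frame: x ahead of the robot, y to its left, z up, the work surface at z = 0. Lengths are in m, angles in rad, forces in N, time in s.
With the tool pointing down it reaches from about 0.35 to 0.975 m from the base axis. Payload 17.4 kg.
Tool frame: the origin (TCP) lies at the very end of the fingers, on their centre line; the grasp point (between the pads) lies 19 mm behind it; z points along the fingers, y is the line along which they close (so a half turn about z gives the same grasp; the last joint's range is limited). The gripper opens to 85 mm and grips with 20 to 120 N. Pads are 22 mm wide; open, the fingers measure 114 mm over their backs; the gripper's body (76 mm by 85 mm) begins 54 mm behind the grasp point. The pads swing forward as they close: fully open they stand 13 mm farther back than shut.
Start: joints at [-1.335, 0.116, 1.442, -0, 1.584, -0.038], TCP at [0.183, -0.65, 0.231] pointing down, gripper open.
Joint ranges: [-2.83, 2.83], [-0.83, 2.19], [0.07, 2.5], [-1.14, 4.28], [0.01, 3], [-2.97, 2.97]. Speed limits (rad/s): [1.89, 1.89, 2.22, 3.14, 3.14, 3.14].

INTERFACE

Orientations are given as a unit quaternion [x, y, z, w].
In Python, from workcell import manip gives the robot as it stands.
- The arm moves only by the tool servo_tool, never from a script. Its argument "steps" is a list of rows, each an object of numbers: "tx", "ty", "tz": the shift along the world's x, y, z in units of 25 mm (1.0 is 25 mm); "wx", "wy", "wz": the turn, a rotation vector about the world's x, y, z in units of 10 degrees (1.0 is 10 degrees); "fingers": the opening, from 0 (shut) to 1 (fully open). A call has 1 to 12 rows; each row is the pose to reach, as a shift and turn from the pose commanded when the call began; what a row does not reach only later rows make up. A row lasts 1/8 s, in which the tool goes at most 62.5 mm and 10.7 degrees, less where a joint would pass 70% of its speed; a pose out of reach is approached as far as the arm can. A call with a gripper value outside its range is refused whole. The fingers move at their own pace and stop on an object; "newtons" is the grip in N (left out, the last holds). Time passes only in rows, so rows that repeat a pose let the fingers close. It gives the time, the measured TCP pose, the force, the opening and the grip force at its end, in the units of the state.
- manip.state(): the state, without advancing time (a new reading comes with each control period).
- manip.snapshot(name): name is "side" or "top" or "wrist"; returns a dict with "image" (400x640x3 uint8, red, green, blue), "fov_y" (degrees; the focal length in pixels is half the picture's height over the tangent of half this angle, whatever the lens; pixels are square), "cx", "cy" (the principal point, pixels), "R" (3x3) and "t" (3): a world point X has camera coordinates R X + t; the wrist camera has in their place "tool_from_camera" (4x4, takes a point from camera to tool coordinates, whose origin is the TCP and whose axes are the flange's). Camera axes: x right, y down, z forward; pixel columns grow to the right and rows downward; lengths in m; the calibration is good to about 2 mm. A picture is of the moment at which its call begins: read the wrist's pose just before it. There is no depth.
- manip.job_done(): hands the job in; it is judged then, once.
Trained networks look in the newest picture that a camera, given by its name, has taken for a name from the list of things; names that differ only in an ending like _2 or _b are one class to them, and where a whole thing is asked for, a point or a joint stands for the part that bears it (a point fixed in the world has none). Each returns a list of dicts, best first, with "conf" (0 to 1); they miss things now and then, are a little off and sometimes report something else, mostly with a low value. They report only what shows in the picture. A call takes as long as a camera call. They do not tell look-alikes from the thing itself.
- manip.silhouettes(camera, label): "region" (400x640 bool, what is visible of it) and "box" ([left, top, right, bottom] in pixels, round what is visible of it).
The state is a dict: "time": time; "q": joint angles; "dq": joint speeds; "joint_torque": joint torques, N m; "position": TCP position; "tool_rot": TCP orientation; "ft_force": force on the tool from outside, world axes, zero at the start; "moment": the same for the moment, N m; "finger_gap": finger opening in m; "finger_force": force on a finger pad.
Only numpy, scipy, OpenCV 4.12 (cv2) and the standard library are available. Lean on these libraries where they do the work, as an engineer would, in place of code of your own. Each camera call takes 0.05 s, during which the arm holds its last target. There are 200 camera calls.

TASK

Get the pottery turntable stand ready: take the brush from its wooden rack, dip the bristles well down inside the open pot, touch them to the top end of the stand's upright shaft, and hang the brush back upright in the rack. Then take the taller of the two metal sleeves and slide it down over the shaft, keeping hold of it until it is fully home on the shoulder, rather than dropping it, and let go. Leave the pot upright where it stands, and do not disturb the shorter sleeve, the mug or the jar.

Things in the scene. Friction and masses are not known exactly. Their poses are not given: they have to be found in the camera images.
- stand: Turntable stand without its wheel head, fixed: grey round foot 130 mm across, 20 mm high; grey boss 60 mm across, its flat top (the shoulder) 45 mm above the table; upright bare steel shaft 22 mm in diameter from there up to 135 mm, its last 6 mm tapering to 14 mm across. Origin on the axis at table height, z up.
- shaft_top (a point): Centre of the shaft's top end, 135 mm above the table.
- shoulder (a point): Point on the shaft's axis at the height of the shoulder, 45 mm above the table, 90 mm below the shaft's top; the sleeve finally stands here.
- rack: Dark wooden brush rack fixed to the table: a plate 90 x 100 mm (x, y), 15 mm thick, its top 100 mm above the table, on two side boards (at y = +44 and -44 mm), with a 100 x 110 mm foot board 6 mm thick; a round through hole of 34 mm in the plate's centre. Origin under the centre at table height, z up.
- rack_hole (a point): Centre of the rack's hole, level with the plate's top face, 100 mm above the table.
- brush: Rigid stubby brush, 60 g, 169 mm long, hanging bristles down in the rack's hole by a collar 50 mm across, 8 mm thick, that rests on the plate. Origin on its axis at the collar's underside, z up. Above the collar a wooden handle 18 mm in diameter up to a round end at 84 mm. Below: 18 mm neck, steel ferrule 23 mm across (-28 to -56 mm), dark bristles up to 24 mm across to the tip at -85 mm.
- brush_tip (a point): Centre of the bristles' lower end, 85 mm below the brush's origin.
- pot: Loose small open terracotta-coloured pot, empty, 350 g, 82 mm across the rim (72 mm at the foot), 55 mm high, wall 4 mm, floor 6 mm thick. Origin under its centre, z up.
- pot_rim (a point): Centre of the pot's mouth, 55 mm above its underside.
- sleeve: The taller steel sleeve: loose plain tube standing upright, 48 mm outer diameter, 26 mm bore right through, 80 mm tall, about 350 g. Origin on the axis at its lower end, z up.
- spacer: The shorter steel sleeve, not wanted: same tube, 48 mm outer diameter, only 45 mm tall, standing upright. Origin on the axis at its lower end.
- mug: Bystander: white ceramic mug, 80 mm across, 85 mm high, with a handle. Origin under its centre.
- jar: Bystander: closed glass jar with a white cap, 72 mm across, 90 mm high. Origin under its centre.
Things that resemble listed ones, but are neither listed nor needed, are in the scene too. What is shaped like the brush but turquoise or white is not meant.

How it is judged:
By the outcome, as a careful person would: the job done as asked, in the order asked, and still so for the second after the job is handed in, with the robot touching nothing.
It also fails if it takes over 72 s, if anything falls off the work surface, if the arm or the gripper's body presses on something with over 40 N, if the wrist force passes 120 N, or if a joint passes its speed limit or range.

## Working session

There is one attempt and no reset: what is moved stays moved. The work goes in short steps, Python scripts to look and compute and a tool call to move; the robot and the scene stay as the last step left them, time stands still between calls to the robot, and variables do not carry over. Pictures are saved under pics/ and viewed, at most 10 in all, crops included, and the job is handed in when it is done.

Besides the shell and the picture viewer there is one more tool, called after ">>>" as name(argument=value, ...) on one line, values as JSON. servo_tool: Moves the arm, as the interface text tells. Its arguments: {"type":"object","properties":{"steps":{"type":"array","items":{"type":"object","properties":{"tx":{"type":"number"},"ty":{"type":"number"},"tz":{"type":"number"},"wx":{"type":"number"},"wy":{"type":"number"},"wz":{"type":"number"},"fingers":{"type":"number"}}}},"newtons":{"type":"number"}},"required":["steps"]}

```bash
mkdir -p pics; cat > h.py <<'E'
import numpy as np, cv2
from workcell import manip
from scipy.spatial.transform import Rotation as Rn
def cam(s):
    f=200/np.tan(np.radians(s["fov_y"])/2); return np.array([[f,0,s["cx"]],[0,f,s["cy"]],[0,0,1]])
def RT(s,st=None):
    if "R" in s: return np.array(s["R"]),np.array(s["t"])
    T=np.array(s["tool_from_camera"]); W=np.eye(4); W[:3,:3]=Rn.from_quat(st["tool_rot"]).as_matrix(); W[:3,3]=st["position"]
    C=np.linalg.inv(W@T); return C[:3,:3],C[:3,3]
def plane(s,uv,z,st=None):
    R,t=RT(s,st); d=R.T@np.linalg.inv(cam(s))@np.array([uv[0],uv[1],1.]); o=-R.T@t
    return o+d*(z-o[2])/d[2]
def proj(s,X,st=None):
    R,t=RT(s,st); p=cam(s)@(R@np.asarray(X,float)+t); return p[:2]/p[2]
def save(s,n): cv2.imwrite(f"pics/{n}.png",cv2.cvtColor(s["image"],cv2.COLOR_RGB2BGR))
E
python3 - <<'E'
from h import *
st=manip.state(); print(st["position"],st["tool_rot"],st["time"])
S={}
for c in ["side","top"]:
    s=manip.snapshot(c); save(s,c); R,t=RT(s); print(c,s["fov_y"],"cam at",-R.T@t)
    for l in ["stand","rack","brush","pot","sleeve","spacer","mug","jar"]:
        for r in manip.silhouettes(c,l)[:3]:
            b=r["box"]; ys,xs=np.nonzero(r["region"]); 
            print(l,round(r["conf"],2),b,[xs.mean().round(),ys.mean().round()],plane(s,(xs.mean(),ys.mean()),.05)[:2].round(3))
E
```

```text
[ 0.18243104 -0.64965902  0.23057507] [ 9.90644821e-01  1.36464257e-01 -5.54714521e-05 -5.85231741e-04] 0.0
side 46.087068464583986 cam at [0.31556788 0.76735559 0.98555635]
stand 0.71 [341.0, 162.3, 387.1, 221.0] [np.float64(363.0), np.float64(196.0)] [ 0.538 -0.02 ]
stand 0.54 [269.5, 281.2, 333.4, 363.7] [np.float64(302.0), np.float64(323.0)] [0.539 0.37 ]
rack 0.83 [267.6, 277.8, 336.6, 363.8] [np.float64(302.0), np.float64(323.0)] [0.539 0.37 ]
brush 0.75 [289.1, 288.0, 311.5, 319.6] [np.float64(299.0), np.float64(304.0)] [0.563 0.332]
brush 0.75 [344.8, 321.3, 367.8, 364.7] [np.float64(355.0), np.float64(340.0)] [0.42  0.362]
brush 0.73 [275.5, 350.7, 300.9, 390.0] [np.float64(287.0), np.float64(371.0)] [0.525 0.475]
pot 0.94 [340.4, 231.1, 375.2, 270.3] [np.float64(356.0), np.float64(251.0)] [0.495 0.151]
sleeve 0.62 [377.3, 141.0, 394.1, 167.6] [np.float64(386.0), np.float64(154.0)] [ 0.529 -0.192]
spacer 0.58 [402.9, 121.2, 417.0, 143.4] [np.float64(408.0), np.float64(134.0)] [ 0.493 -0.3  ]
mug 0.6 [248.0, 199.3, 282.6, 244.9] [np.float64(267.0), np.float64(223.0)] [0.729 0
[... 763 characters left out ...]
at64(299.0), np.float64(227.0)] [0.5   0.141]
pot 0.61 [215.7, 203.7, 234.8, 218.7] [np.float64(225.0), np.float64(211.0)] [0.55  0.378]
pot 0.57 [433.3, 220.4, 452.1, 235.3] [np.float64(443.0), np.float64(229.0)] [ 0.499 -0.318]
sleeve 0.8 [398.5, 213.5, 415.2, 224.7] [np.float64(405.0), np.float64(219.0)] [ 0.53  -0.198]
spacer 0.58 [433.4, 220.1, 454.3, 234.3] [np.float64(444.0), np.float64(228.0)] [ 0.5   -0.321]
spacer 0.17 [334.3, 195.1, 377.0, 234.3] [np.float64(358.0), np.float64(213.0)] [ 0.546 -0.046]
mug 0.78 [280.7, 143.5, 308.2, 175.1] [np.float64(296.0), np.float64(155.0)] [0.732 0.152]
jar 0.69 [405.1, 123.5, 429.4, 146.1] [np.float64(419.0), np.float64(137.0)] [ 0.797 -0.246]
```

View pics/side.png

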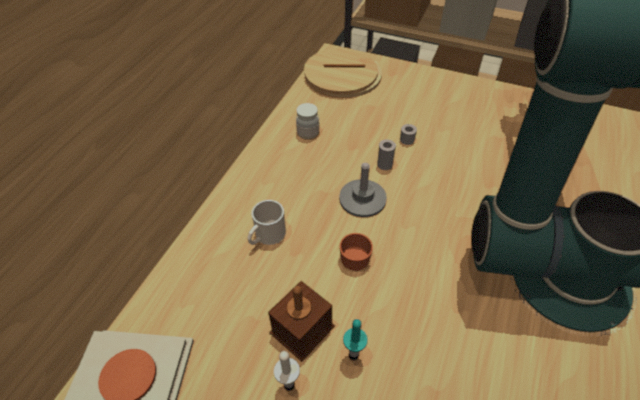

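View pics/top.png

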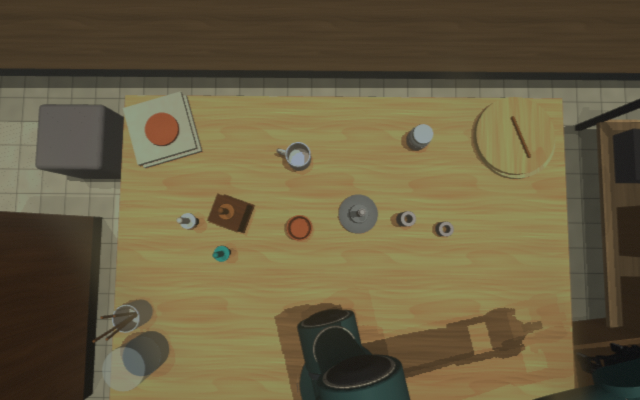

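Side view: rack with the brown brush at (300,315), turquoise at (355,340) and white at (287,370). Pot at (356,251), stand at (363,190), tall sleeve at (386,154), short one at (408,134). The top view agrees. I'm moving to a point above the sleeve and stand for a closer look.

>>> servo_tool(steps=[{"tx": 12.5,"ty": 21,"tz": 4},{"tx": 12.5,"ty": 21,"tz": 4},{"tx": 12.5,"ty": 21,"tz": 4},{"tx": 12.5,"ty": 21,"tz": 4},{"tx": 12.5,"ty": 21,"tz": 4},{"tx": 12.5,"ty": 21,"tz": 4},{"tx": 12.5,"ty": 21,"tz": 4},{"tx": 12.5,"ty": 21,"tz": 4},{"tx": 12.5,"ty": 21,"tz": 4},{"tx": 12.5,"ty": 21,"tz": 4},{"tx": 12.5,"ty": 21,"tz": 4},{"tx": 12.5,"ty": 21,"tz": 4}])

```text
validation failed for argument at $.st...
```

```bash
cat >> h.py <<'E'
from scipy.optimize import least_squares
MOD=dict(stand=[(0,.065),(.02,.065),(.045,.03),(.135,.007)],brush=[(.1,.025),(.108,.025),(.108,.009),(.178,.008),(.184,.003)],
 pot=[(0,.036),(.055,.041)],sleeve=[(0,.024),(.08,.024)],spacer=[(0,.024),(.045,.024)])
def hull(l,xy,dz=0):
    a=np.linspace(0,2*np.pi,48)
    return np.concatenate([np.c_[xy[0]+r*np.cos(a),xy[1]+r*np.sin(a),0*a+z+dz] for z,r in MOD[l]])
def fit(s,st,l,box,x0,dz=0):
    R,t=RT(s,st);K=cam(s)
    def f(xy):
        p=(K@(R@hull(l,xy,dz).T+t[:,None])); p=p[:2]/p[2]
        return np.r_[p.min(1),p.max(1)]-box
    r=least_squares(f,x0,loss="soft_l1"); return r.x,f(r.x)
def look(labels,name):
    st=manip.state(); s=manip.snapshot("wrist"); save(s,name)
    print("tcp",np.round(st["position"],4),"t",st["time"])
    for l in labels:
        for r in manip.silhouettes("wrist",l)[:3]:
            x,e=fit(s,st,l,np.array(r["box"]),plane(s,[(r["box"][0]+r["box"][2])/2,(r["box"][1]+r["box"][3])/2],.05,st)[:2])
            print(l,round(r["conf"],2),r["box"],x.round(4),"res",e.round(1))
    return s,st
E
python3 - <<'E'
from h import *
s,st=look(["stand","sleeve","spacer","pot"],"w1"); print(np.round(s["tool_from_camera"],3),s["fov_y"],s["cx"],s["cy"])
print(st["q"])
E
```

```text
tcp [ 0.1825 -0.6499  0.2312] t 0.9
[[ 0.    -0.953 -0.303  0.077]
 [ 1.     0.     0.     0.   ]
 [-0.    -0.303  0.953 -0.142]
 [ 0.     0.     0.     1.   ]] 65.90554503656617 319.52886091247757 197.72907248687892
[-1.33479123e+00  1.16067627e-01  1.44161229e+00  5.82151519e-05
  1.58397337e+00 -3.77774031e-02]
```

View pics/w1.png

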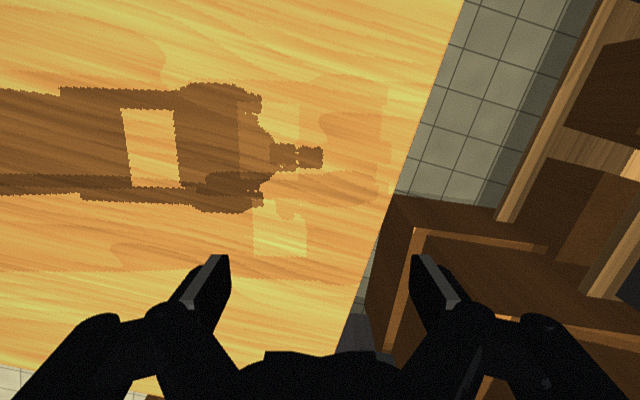

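The call was refused before moving, so the view shows only table and fingers. I'll try all fields, with shift sizes within one row's reach.

>>> servo_tool(steps=[{"tx": 1.2,"ty": 2.0,"tz": 0.4,"wx": 0,"wy": 0,"wz": 0,"fingers": 1},{"tx": 12.5,"ty": 21,"tz": 4,"wx": 0,"wy": 0,"wz": 0,"fingers": 1}])

```text
time: 1.4
position: [0.2443, -0.5458, 0.2511]
tool_rot: [0.991, 0.136, -0.0, -0.0]
ft_force: [0.5, -0.3, 0.4]
finger_gap: 0.0854
finger_force: 0.0
```

>>> servo_tool(steps=[{"tx": 10,"ty": 17,"tz": 3,"wx": 0,"wy": 0,"wz": 0,"fingers": 1},{"tx": 10,"ty": 17,"tz": 3,"wx": 0,"wy": 0,"wz": 0,"fingers": 1},{"tx": 10,"ty": 17,"tz": 3,"wx": 0,"wy": 0,"wz": 0,"fingers": 1},{"tx": 10,"ty": 17,"tz": 3,"wx": 0,"wy": 0,"wz": 0,"fingers": 1},{"tx": 10,"ty": 17,"tz": 3,"wx": 0,"wy": 0,"wz": 0,"fingers": 1},{"tx": 10,"ty": 17,"tz": 3,"wx": 0,"wy": 0,"wz": 0,"fingers": 1},{"tx": 10,"ty": 17,"tz": 3,"wx": 0,"wy": 0,"wz": 0,"fingers": 1},{"tx": 10,"ty": 17,"tz": 3,"wx": 0,"wy": 0,"wz": 0,"fingers": 1},{"tx": 10,"ty": 17,"tz": 3,"wx": 0,"wy": 0,"wz": 0,"fingers": 1},{"tx": 10,"ty": 17,"tz": 3,"wx": 0,"wy": 0,"wz": 0,"fingers": 1}])

```text
time: 2.65
position: [0.4939, -0.1219, 0.3262]
tool_rot: [0.991, 0.137, -0.0, 0.0]
ft_force: [-0.8, -0.9, 0.5]
finger_gap: 0.0855
finger_force: 0.0
```

```bash
python3 - <<'E'
from h import *
s,st=look(["stand","sleeve","spacer","pot"],"w2"); print(st["q"])
E
```

```text
tcp [ 0.4939 -0.1219  0.3262] t 2.65
stand 0.62 [236.2, 58.6, 328.0, 151.5] [ 0.543  -0.0543] res [-0.7 -1.1  0.7  3.1]
sleeve 0.78 [362.2, 126.7, 407.1, 171.0] [ 0.5313 -0.2022] res [-0.8  0.5  0.6 -0.4]
spacer 0.9 [432.9, 170.7, 477.5, 211.4] [ 0.4978 -0.3315] res [-0.   0.8  0.  -0.8]
spacer 0.72 [238.2, 54.9, 328.2, 148.7] [ 0.5741 -0.0192] res [  2.1   1.4 -46.3 -51.9]
pot 0.89 [92.3, 66.4, 170.0, 134.7] [0.498  0.1387] res [-1.2  0.5  2.  -0.6]
[-2.91908688e-01 -2.56284154e-01  1.64281344e+00 -2.10938540e-04
  1.75527607e+00  1.00429834e+00]
```

View pics/w2.png

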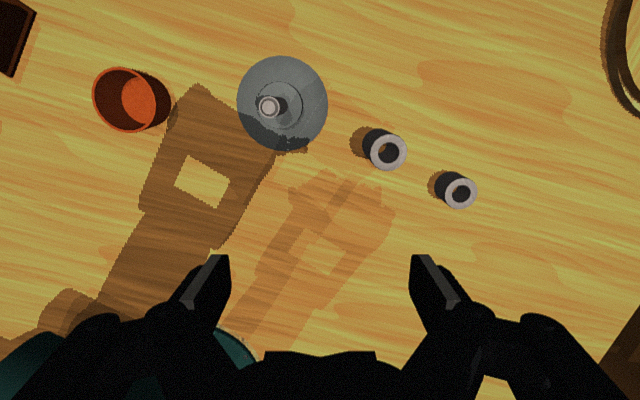

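The wrist view shows the stand at (282,105), taller sleeve at (385,150), spacer at (458,190) and pot at (130,100). The model fits have small residuals. On to the brush.

>>> servo_tool(steps=[{"tx": 0,"ty": 18,"tz": 0,"wx": 0,"wy": 0,"wz": 0,"fingers": 1},{"tx": 0,"ty": 18,"tz": 0,"wx": 0,"wy": 0,"wz": 0,"fingers": 1},{"tx": 0,"ty": 18,"tz": 0,"wx": 0,"wy": 0,"wz": 0,"fingers": 1},{"tx": 0,"ty": 18,"tz": 0,"wx": 0,"wy": 0,"wz": 0,"fingers": 1},{"tx": 0,"ty": 18,"tz": 0,"wx": 0,"wy": 0,"wz": 0,"fingers": 1},{"tx": 0,"ty": 18,"tz": 0,"wx": 0,"wy": 0,"wz": 0,"fingers": 1},{"tx": 0,"ty": 18,"tz": 0,"wx": 0,"wy": 0,"wz": 0,"fingers": 1},{"tx": 0,"ty": 18,"tz": 0,"wx": 0,"wy": 0,"wz": 0,"fingers": 1},{"tx": 0,"ty": 18,"tz": 0,"wx": 0,"wy": 0,"wz": 0,"fingers": 1},{"tx": 0,"ty": 18,"tz": 0,"wx": 0,"wy": 0,"wz": 0,"fingers": 1}])

```text
time: 4.15
position: [0.4944, 0.3267, 0.3267]
tool_rot: [0.991, 0.136, 0.0, 0.0]
ft_force: [-0.2, 0.8, -0.4]
finger_gap: 0.0851
finger_force: 0.0
```

```bash
python3 - <<'E'
from h import *
s,st=look(["brush","pot"],"w3")
for r in manip.silhouettes("wrist","rack")[:2]: print("rack",r["conf"],r["box"])
im=cv2.cvtColor(s["image"],cv2.COLOR_RGB2BGR)[:260]
cv2.imwrite("pics/w3c.png",im)
E
```

```text
tcp [0.4944 0.3267 0.3267] t 4.15
brush 0.89 [245.8, 185.5, 286.8, 240.5] [0.4265 0.3763] res [-0.   2.3  0.  -1.4]
brush 0.83 [280.1, 95.7, 321.4, 139.1] [0.544  0.3623] res [-1.4 -0.9  1.4  1.2]
pot 0.81 [410.8, 161.0, 476.9, 219.7] [0.4969 0.1411] res [-0.2 -0.6  0.2  0.7]
rack 0.58 [246.2, 54.7, 361.1, 171.6]
rack 0.53 [279.9, 94.0, 322.9, 138.6]
```

View pics/w3c.png

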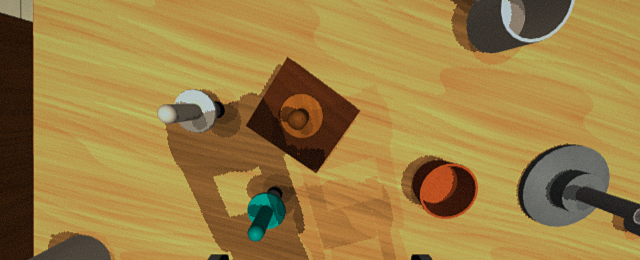

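The crop shows the brown brush upright in its rack at (300,115), with the white and turquoise decoys beside it at (190,110) and (262,215). I'm going down on the handle.

>>> servo_tool(steps=[{"tx": 1.98,"ty": 1.41,"tz": -2,"wx": 0,"wy": 0,"wz": 0,"fingers": 1},{"tx": 1.98,"ty": 1.41,"tz": -4,"wx": 0,"wy": 0,"wz": 0,"fingers": 1},{"tx": 1.98,"ty": 1.41,"tz": -6,"wx": 0,"wy": 0,"wz": 0,"fingers": 1},{"tx": 1.98,"ty": 1.41,"tz": -7.8,"wx": 0,"wy": 0,"wz": 0,"fingers": 1},{"tx": 1.98,"ty": 1.41,"tz": -7.8,"wx": 0,"wy": 0,"wz": 0,"fingers": 1},{"tx": 1.98,"ty": 1.41,"tz": -7.8,"wx": 0,"wy": 0,"wz": 0,"fingers": 0},{"tx": 1.98,"ty": 1.41,"tz": -7.8,"wx": 0,"wy": 0,"wz": 0,"fingers": 0},{"tx": 1.98,"ty": 1.41,"tz": -7.8,"wx": 0,"wy": 0,"wz": 0,"fingers": 0},{"tx": 1.98,"ty": 1.41,"tz": -7.8,"wx": 0,"wy": 0,"wz": 0,"fingers": 0},{"tx": 1.98,"ty": 1.41,"tz": -7.8,"wx": 0,"wy": 0,"wz": 0,"fingers": 0},{"tx": 1.98,"ty": 1.41,"tz": -7.8,"wx": 0,"wy": 0,"wz": 0,"fingers": 0},{"tx": 1.98,"ty": 1.41,"tz": -7.8,"wx": 0,"wy": 0,"wz": 0,"fingers": 0}], newtons=40)

```text
time: 5.85
position: [0.5438, 0.3635, 0.1322]
tool_rot: [0.991, 0.136, 0.0, -0.0]
ft_force: [-0.5, -1.5, 6.1]
finger_gap: 0.0171
finger_force: 39.2
```

Gripped. Now lift, carry over the pot, and dip.

>>> servo_tool(steps=[{"tx": 0,"ty": 0,"tz": 2.2,"wx": 0,"wy": 0,"wz": 0,"fingers": 0},{"tx": 0,"ty": 0,"tz": 4.4,"wx": 0,"wy": 0,"wz": 0,"fingers": 0},{"tx": 0,"ty": 0,"tz": 4.8,"wx": 0,"wy": 0,"wz": 0,"fingers": 0},{"tx": -0.4,"ty": -2,"tz": 4.8,"wx": 0,"wy": 0,"wz": 0,"fingers": 0},{"tx": -0.8,"ty": -4,"tz": 4.8,"wx": 0,"wy": 0,"wz": 0,"fingers": 0},{"tx": -1.2,"ty": -6,"tz": 4.8,"wx": 0,"wy": 0,"wz": 0,"fingers": 0},{"tx": -1.6,"ty": -8,"tz": 4.8,"wx": 0,"wy": 0,"wz": 0,"fingers": 0},{"tx": -1.85,"ty": -8.95,"tz": 4.8,"wx": 0,"wy": 0,"wz": 0,"fingers": 0},{"tx": -1.85,"ty": -8.95,"tz": 4.8,"wx": 0,"wy": 0,"wz": 0,"fingers": 0},{"tx": -1.85,"ty": -8.95,"tz": 4.8,"wx": 0,"wy": 0,"wz": 0,"fingers": 0}])

```text
time: 7.1
position: [0.4973, 0.14, 0.2508]
tool_rot: [0.991, 0.136, -0.0, -0.0]
ft_force: [0.2, -1.2, -1.0]
finger_gap: 0.0172
finger_force: 39.3
```

```bash
python3 - <<'E'
from h import *
st=manip.state();s=manip.snapshot("side");t=manip.snapshot("wrist")
print(st["position"],st["finger_gap"])
a=cv2.resize(s["image"][170:370,230:450],None,fx=2,fy=2)
b=t["image"][:400,120:520]
cv2.imwrite("pics/b1.png",cv2.cvtColor(np.hstack([a[:400,:400],b]),cv2.COLOR_RGB2BGR))
E
```

```text
[0.49728827 0.13996665 0.25083238] 0.017190649879272116
```

View pics/b1.png

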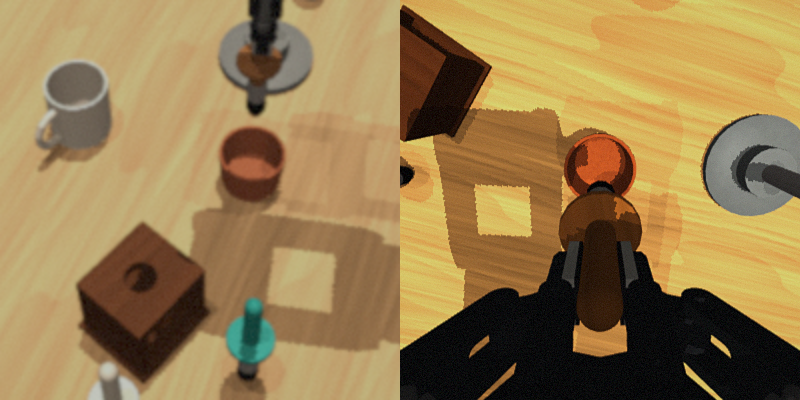

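The brush hangs straight from the fingers and the pot sits right beneath at (252,160). Dipping, then on to above the shaft.

>>> servo_tool(steps=[{"tx": 0,"ty": 0,"tz": -2,"wx": 0,"wy": 0,"wz": 0,"fingers": 0},{"tx": 0,"ty": 0,"tz": -3.5,"wx": 0,"wy": 0,"wz": 0,"fingers": 0},{"tx": 0,"ty": 0,"tz": -4.4,"wx": 0,"wy": 0,"wz": 0,"fingers": 0},{"tx": 0,"ty": 0,"tz": -4.75,"wx": 0,"wy": 0,"wz": 0,"fingers": 0},{"tx": 0,"ty": 0,"tz": -4.75,"wx": 0,"wy": 0,"wz": 0,"fingers": 0},{"tx": 0,"ty": 0,"tz": -4.75,"wx": 0,"wy": 0,"wz": 0,"fingers": 0},{"tx": 0,"ty": 0,"tz": -4.75,"wx": 0,"wy": 0,"wz": 0,"fingers": 0}])

```text
time: 8.07
position: [0.4977, 0.1398, 0.1335]
tool_rot: [0.991, 0.136, 0.001, -0.0]
ft_force: [-0.9, 0.8, -0.3]
finger_gap: 0.0171
finger_force: 39.3
```

>>> servo_tool(steps=[{"tx": 0,"ty": 0,"tz": 2,"wx": 0,"wy": 0,"wz": 0,"fingers": 0},{"tx": 0,"ty": 0,"tz": 4,"wx": 0,"wy": 0,"wz": 0,"fingers": 0},{"tx": 0,"ty": 0,"tz": 5.9,"wx": 0,"wy": 0,"wz": 0,"fingers": 0},{"tx": 0,"ty": 0,"tz": 5.9,"wx": 0,"wy": 0,"wz": 0,"fingers": 0},{"tx": 0.45,"ty": -2,"tz": 5.9,"wx": 0,"wy": 0,"wz": 0,"fingers": 0},{"tx": 0.9,"ty": -4,"tz": 5.9,"wx": 0,"wy": 0,"wz": 0,"fingers": 0},{"tx": 1.4,"ty": -6,"tz": 5.9,"wx": 0,"wy": 0,"wz": 0,"fingers": 0},{"tx": 1.85,"ty": -7.75,"tz": 5.9,"wx": 0,"wy": 0,"wz": 0,"fingers": 0},{"tx": 1.85,"ty": -7.75,"tz": 5.9,"wx": 0,"wy": 0,"wz": 0,"fingers": 0},{"tx": 1.85,"ty": -7.75,"tz": 5.9,"wx": 0,"wy": 0,"wz": 0,"fingers": 0}])

```text
time: 9.32
position: [0.5434, -0.054, 0.2796]
tool_rot: [0.991, 0.136, -0.0, -0.0]
ft_force: [-0.4, 1.1, 0.1]
finger_gap: 0.0168
finger_force: 39.4
```

```bash
python3 - <<'E'
from h import *
s,st=look(["stand","sleeve"],"w4")
t=manip.snapshot("side"); p=st["position"]; tip=np.array([p[0],p[1],p[2]-.117])
print("tip",tip,"side px",proj(t,tip),"wrist",proj(s,tip,st),"shaft wrist",proj(s,[.543,-.0543,.135],st),"side",proj(t,[.543,-.0543,.135]))
a=cv2.resize(t["image"][100:240,290:430],(400,400),interpolation=cv2.INTER_CUBIC)
cv2.imwrite("pics/b2.png",cv2.cvtColor(np.hstack([a,s["image"][:,120:520]]),cv2.COLOR_RGB2BGR))
E
```

```text
tcp [ 0.5434 -0.054   0.2796] t 9.325
stand 0.63 [270.2, 105.6, 367.3, 199.6] [ 0.5489 -0.0515] res [-1.1 -1.2  1.1  3.8]
sleeve 0.96 [400.4, 178.1, 460.1, 231.1] [ 0.5327 -0.2034] res [ 1.  -1.  -0.7  0.7]
tip [ 0.54335972 -0.05395115  0.16257623] side px [367.59655152 155.82204341] wrist [319.25884674 191.99117589] shaft wrist [319.54299594 184.23394186] side [367.09539663 163.57031955]
```

View pics/b2.png

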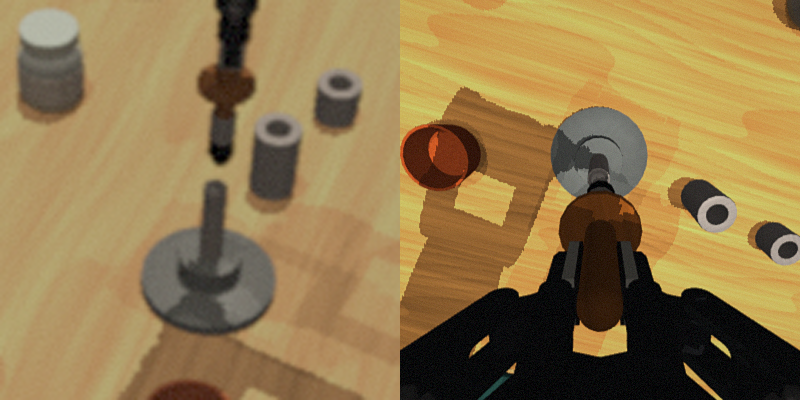

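```bash
python3 - <<'E'
from h import *
s=manip.snapshot("wrist");t=manip.snapshot("top");d=manip.snapshot("side")
st=dict(position=[.4939,-.1219,.3262],tool_rot=Rn.from_quat([.9906,.1365,0,0]).as_quat())
print("w2 shaft",plane(s,(268,106),.135,st), "w2 pred",proj(s,[.543,-.0543,.135],st))
for n,c,pose,box in[("w2",s,st,(225,45,340,160)),("side",d,None,(325,155,400,222)),("top",t,None,(325,185,390,240))]:
    im=cv2.imread(f"pics/{n}.png"); x0,y0,x1,y1=box; g=cv2.cvtColor(im,cv2.COLOR_BGR2HSV)[y0:y1,x0:x1]
    m=(g[...,1]<70).astype(np.uint8); m=cv2.morphologyEx(m,cv2.MORPH_OPEN,np.ones((3,3)))
    k,lab,sta,cen=cv2.connectedComponentsWithStats(m); i=1+sta[1:,4].argmax()
    b=sta[i]; bb=np.array([b[0]+x0,b[1]+y0,b[0]+b[2]+x0,b[1]+b[3]+y0]); 
    x,e=fit(c,pose,"stand",bb,[.545,-.05]); print(n,bb,x.round(4),e.round(1))
    if n=="side":
        u=[(214/400*140+290),(184/400*140+100)]; print("side shaft top",plane(c,u,.135))
        g=im[155:180,345:385]; 
E
```

```text
w2 shaft [ 0.54774098 -0.05167472  0.135     ] w2 pred [269.45288876 111.28930214]
w2 [237  56 328 151] [ 0.546  -0.0542] [-1.2 -0.9  1.2  1.6]
side [340 163 386 217] [ 0.5458 -0.05  ] [-1.  -0.6  0.9  0.4]
side shaft top [ 0.54720117 -0.04939843  0.135     ]
top [339 195 378 233] [ 0.5453 -0.0525] [-0.5 -0.8  0.4  0.8]
```

>>> servo_tool(steps=[{"tx": 0.1,"ty": 0.1,"tz": -0.5,"wx": 0,"wy": 0,"wz": 0,"fingers": 0},{"tx": 0.1,"ty": 0.1,"tz": -0.9,"wx": 0,"wy": 0,"wz": 0,"fingers": 0},{"tx": 0.1,"ty": 0.1,"tz": -1.1,"wx": 0,"wy": 0,"wz": 0,"fingers": 0},{"tx": 0.1,"ty": 0.1,"tz": -1.14,"wx": 0,"wy": 0,"wz": 0,"fingers": 0},{"tx": 0.1,"ty": 0.1,"tz": -1.14,"wx": 0,"wy": 0,"wz": 0,"fingers": 0},{"tx": 0.1,"ty": 0.1,"tz": -1.14,"wx": 0,"wy": 0,"wz": 0,"fingers": 0}])

```text
time: 10.42
position: [0.5461, -0.0516, 0.2521]
tool_rot: [0.991, 0.136, 0.0, 0.0]
ft_force: [-1.3, 0.6, 5.6]
finger_gap: 0.0169
finger_force: 40.1
```

>>> servo_tool(steps=[{"tx": 0,"ty": 0,"tz": -0.04,"wx": 0,"wy": 0,"wz": 0,"fingers": 0},{"tx": 0,"ty": 0,"tz": -0.04,"wx": 0,"wy": 0,"wz": 0,"fingers": 0},{"tx": 0,"ty": 0,"tz": -0.04,"wx": 0,"wy": 0,"wz": 0,"fingers": 0}])

```text
time: 10.8
position: [0.5463, -0.0516, 0.252]
tool_rot: [0.991, 0.136, 0.001, 0.0]
ft_force: [-1.6, 1.0, 11.9]
finger_gap: 0.0171
finger_force: 40.6
```

>>> servo_tool(steps=[{"tx": 0,"ty": 0,"tz": 1,"wx": 0,"wy": 0,"wz": 0,"fingers": 0},{"tx": 0,"ty": 2,"tz": 1,"wx": 0,"wy": 0,"wz": 0,"fingers": 0},{"tx": 0,"ty": 4,"tz": 1,"wx": 0,"wy": 0,"wz": 0,"fingers": 0},{"tx": 0,"ty": 6,"tz": 1,"wx": 0,"wy": 0,"wz": 0,"fingers": 0},{"tx": 0,"ty": 8,"tz": 1,"wx": 0,"wy": 0,"wz": 0,"fingers": 0},{"tx": 0,"ty": 10,"tz": 1,"wx": 0,"wy": 0,"wz": 0,"fingers": 0},{"tx": -0.1,"ty": 12,"tz": 1,"wx": 0,"wy": 0,"wz": 0,"fingers": 0},{"tx": -0.1,"ty": 14,"tz": 1,"wx": 0,"wy": 0,"wz": 0,"fingers": 0},{"tx": -0.1,"ty": 15.5,"tz": 1,"wx": 0,"wy": 0,"wz": 0,"fingers": 0},{"tx": -0.1,"ty": 16.6,"tz": 1,"wx": 0,"wy": 0,"wz": 0,"fingers": 0},{"tx": -0.1,"ty": 16.6,"tz": 1,"wx": 0,"wy": 0,"wz": 0,"fingers": 0},{"tx": -0.1,"ty": 16.6,"tz": 1,"wx": 0,"wy": 0,"wz": 0,"fingers": 0}])

```text
time: 12.3
position: [0.5437, 0.3628, 0.2755]
tool_rot: [0.991, 0.136, -0.0, 0.0]
ft_force: [-0.4, -0.4, -0.6]
finger_gap: 0.0169
finger_force: 39.5
```

```bash
python3 - <<'E'
from h import *
st=manip.state(); s=manip.snapshot("wrist"); t=manip.snapshot("side")
print(st["position"])
w=dict(position=[.4944,.3267,.3267],tool_rot=Rn.from_quat([.9906,.1365,0,0]).as_quat())
c=[plane(s,p,.1,w)[:2] for p in [(289,57),(247,127),(318,172),(360,112)]]; print(np.mean(c,0),[np.linalg.norm(c[i]-c[i-1]).round(3) for i in range(4)])
p=st["position"]; print("side tip pred",proj(t,[p[0],p[1],p[2]-.117]),"hole pred",proj(t,[p[0],p[1],.1]))
a=cv2.resize(t["image"][220:380,230:390],(400,400),interpolation=cv2.INTER_CUBIC)
cv2.imwrite("pics/b3.png",cv2.cvtColor(np.hstack([a,s["image"][:,120:520]]),cv2.COLOR_RGB2BGR))
E
```

```text
[0.54372892 0.36275491 0.27550575]
[0.54359601 0.35928401] [np.float64(0.099), np.float64(0.091), np.float64(0.099), np.float64(0.086)]
side tip pred [298.50008706 294.27022598] hole pred [299.87517763 308.33468105]
```

View pics/b3.png

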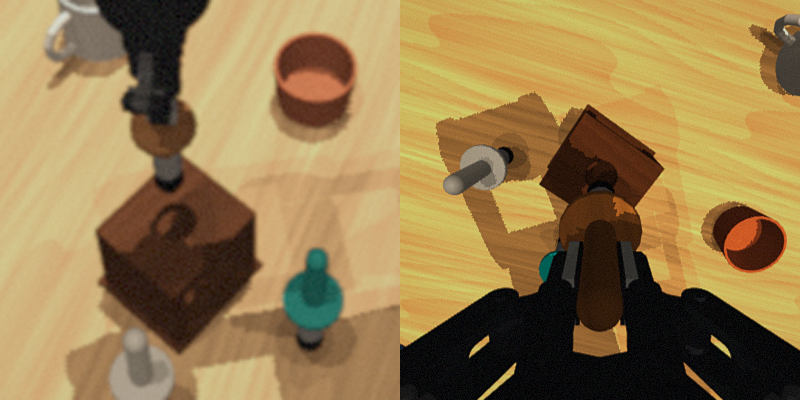

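The side view puts the hole at (300,309), as predicted for the brush axis, so I'm lowering it.

>>> servo_tool(steps=[{"tx": 0,"ty": -0.05,"tz": -1,"wx": 0,"wy": 0,"wz": 0,"fingers": 0},{"tx": 0,"ty": -0.05,"tz": -2,"wx": 0,"wy": 0,"wz": 0,"fingers": 0},{"tx": 0,"ty": -0.05,"tz": -3,"wx": 0,"wy": 0,"wz": 0,"fingers": 0},{"tx": 0,"ty": -0.05,"tz": -4,"wx": 0,"wy": 0,"wz": 0,"fingers": 0},{"tx": 0,"ty": -0.05,"tz": -5,"wx": 0,"wy": 0,"wz": 0,"fingers": 0},{"tx": 0,"ty": -0.05,"tz": -5.5,"wx": 0,"wy": 0,"wz": 0,"fingers": 0},{"tx": 0,"ty": -0.05,"tz": -5.72,"wx": 0,"wy": 0,"wz": 0,"fingers": 0},{"tx": 0,"ty": -0.05,"tz": -5.72,"wx": 0,"wy": 0,"wz": 0,"fingers": 0},{"tx": 0,"ty": -0.05,"tz": -5.72,"wx": 0,"wy": 0,"wz": 0,"fingers": 0}])

```text
time: 13.52
position: [0.5438, 0.3623, 0.1336]
tool_rot: [0.991, 0.136, 0.001, -0.0]
ft_force: [-0.0, 0.2, 0.0]
finger_gap: 0.0168
finger_force: 39.7
```

Nearly seated, with no contact force. I'll lower a touch more, open, and rise.

>>> servo_tool(steps=[{"tx": 0,"ty": 0,"tz": -0.04,"wx": 0,"wy": 0,"wz": 0,"fingers": 0},{"tx": 0,"ty": 0,"tz": -0.06,"wx": 0,"wy": 0,"wz": 0,"fingers": 0},{"tx": 0,"ty": 0,"tz": -0.06,"wx": 0,"wy": 0,"wz": 0,"fingers": 0},{"tx": 0,"ty": 0,"tz": -0.06,"wx": 0,"wy": 0,"wz": 0,"fingers": 0.6},{"tx": 0,"ty": 0,"tz": -0.06,"wx": 0,"wy": 0,"wz": 0,"fingers": 1},{"tx": 0,"ty": 0,"tz": -0.06,"wx": 0,"wy": 0,"wz": 0,"fingers": 1},{"tx": 0,"ty": 0,"tz": -0.06,"wx": 0,"wy": 0,"wz": 0,"fingers": 1},{"tx": 0,"ty": 0,"tz": -0.06,"wx": 0,"wy": 0,"wz": 0,"fingers": 1},{"tx": 0,"ty": 0,"tz": 2,"wx": 0,"wy": 0,"wz": 0,"fingers": 1},{"tx": 0,"ty": 0,"tz": 4,"wx": 0,"wy": 0,"wz": 0,"fingers": 1},{"tx": -1,"ty": 0,"tz": 6,"wx": 0,"wy": 0,"wz": 0,"fingers": 1},{"tx": -2,"ty": -1,"tz": 7,"wx": 0,"wy": 0,"wz": 0,"fingers": 1}])

```text
time: 15.02
position: [0.4931, 0.3377, 0.3104]
tool_rot: [0.991, 0.137, 0.001, -0.001]
ft_force: [0.9, 0.2, 0.5]
finger_gap: 0.0857
finger_force: 0.0
```

```bash
python3 - <<'E'
from h import *
st=manip.state(); print(st["finger_gap"])
s,st=look(["brush","pot"],"w5")
E
```

```text
0.08573549026633522
tcp [0.4931 0.3377 0.3104] t 15.025
brush 0.86 [159.7, 88.2, 231.1, 134.8] [0.5207 0.4787] res [ 1.2 -0.8 -5.3  0.8]
brush 0.66 [289.2, 95.0, 331.6, 142.5] [0.5456 0.3627] res [-1.8  0.   1.8  0. ]
pot 0.63 [419.5, 163.2, 492.1, 224.5] [0.4993 0.1421] res [ 1.3 -0.6 -1.   0.5]
```

>>> servo_tool(steps=[{"tx": 0.15,"ty": -2.4,"tz": 0,"wx": 0,"wy": 0,"wz": 0,"fingers": 1},{"tx": 0.3,"ty": -4.8,"tz": 0,"wx": 0,"wy": 0,"wz": 0,"fingers": 1},{"tx": 0.5,"ty": -7.2,"tz": 0,"wx": 0,"wy": 0,"wz": 0,"fingers": 1},{"tx": 0.65,"ty": -9.6,"tz": 0,"wx": 0,"wy": 0,"wz": 0,"fingers": 1},{"tx": 0.8,"ty": -12,"tz": 0,"wx": 0,"wy": 0,"wz": 0,"fingers": 1},{"tx": 1,"ty": -14.4,"tz": 0,"wx": 0,"wy": 0,"wz": 0,"fingers": 1},{"tx": 1.2,"ty": -16.8,"tz": 0,"wx": 0,"wy": 0,"wz": 0,"fingers": 1},{"tx": 1.35,"ty": -19.2,"tz": -1,"wx": 0,"wy": 0,"wz": 0,"fingers": 1},{"tx": 1.55,"ty": -21.6,"tz": -2,"wx": 0,"wy": 0,"wz": 0,"fingers": 1},{"tx": 1.55,"ty": -21.6,"tz": -3,"wx": 0,"wy": 0,"wz": 0,"fingers": 1},{"tx": 1.55,"ty": -21.6,"tz": -3,"wx": 0,"wy": 0,"wz": 0,"fingers": 1},{"tx": 1.55,"ty": -21.6,"tz": -3,"wx": 0,"wy": 0,"wz": 0,"fingers": 1}])

```text
time: 16.68
position: [0.5327, -0.2024, 0.2333]
tool_rot: [0.991, 0.137, 0.0, 0.0]
ft_force: [-0.6, 0.4, -0.1]
finger_gap: 0.0853
finger_force: 0.0
```

```bash
python3 - <<'E'
from h import *
s,st=look(["sleeve","stand"],"w6")
E
```

```text
tcp [ 0.5327 -0.2024  0.2333] t 16.675
sleeve 0.63 [295.8, 147.3, 342.9, 205.2] [ 0.5315 -0.2028] res [-0.7 -0.6  0.7  0.5]
stand 0.96 [122.6, 59.4, 254.9, 177.9] [ 0.5451 -0.0505] res [ 0.6 -0.5 -1.4  0.5]
```

>>> servo_tool(steps=[{"tx": -0.05,"ty": 0,"tz": -2,"wx": 0,"wy": 0,"wz": 0,"fingers": 1},{"tx": -0.05,"ty": 0,"tz": -4,"wx": 0,"wy": 0,"wz": 0,"fingers": 1},{"tx": -0.05,"ty": 0,"tz": -5.5,"wx": 0,"wy": 0,"wz": 0,"fingers": 1},{"tx": -0.05,"ty": 0,"tz": -7,"wx": 0,"wy": 0,"wz": 0,"fingers": 1},{"tx": -0.05,"ty": 0,"tz": -7.8,"wx": 0,"wy": 0,"wz": 0,"fingers": 1},{"tx": -0.05,"ty": 0,"tz": -7.8,"wx": 0,"wy": 0,"wz": 0,"fingers": 1},{"tx": -0.05,"ty": 0,"tz": -7.8,"wx": 0,"wy": 0,"wz": 0,"fingers": 0.3},{"tx": -0.05,"ty": 0,"tz": -7.8,"wx": 0,"wy": 0,"wz": 0,"fingers": 0.3},{"tx": -0.05,"ty": 0,"tz": -7.8,"wx": 0,"wy": 0,"wz": 0,"fingers": 0.3},{"tx": -0.05,"ty": 0,"tz": -7.8,"wx": 0,"wy": 0,"wz": 0,"fingers": 0.3},{"tx": -0.05,"ty": 0,"tz": -7.8,"wx": 0,"wy": 0,"wz": 0,"fingers": 0.3},{"tx": -0.05,"ty": 0,"tz": -7.8,"wx": 0,"wy": 0,"wz": 0,"fingers": 0.3}], newtons=50)

```text
time: 18.32
position: [0.5318, -0.2031, 0.0393]
tool_rot: [0.991, 0.136, 0.001, 0.001]
ft_force: [-0.5, 0.9, 6.8]
finger_gap: 0.0479
finger_force: 50.5
```

>>> servo_tool(steps=[{"tx": 0,"ty": 0,"tz": 2,"wx": 0,"wy": 0,"wz": 0,"fingers": 0.3},{"tx": 0,"ty": 0,"tz": 4,"wx": 0,"wy": 0,"wz": 0,"fingers": 0.3},{"tx": 0,"ty": 0,"tz": 6,"wx": 0,"wy": 0,"wz": 0,"fingers": 0.3},{"tx": 0,"ty": 0,"tz": 6.4,"wx": 0,"wy": 0,"wz": 0,"fingers": 0.3},{"tx": 0.2,"ty": 2,"tz": 6.4,"wx": 0,"wy": 0,"wz": 0,"fingers": 0.3},{"tx": 0.4,"ty": 4,"tz": 6.4,"wx": 0,"wy": 0,"wz": 0,"fingers": 0.3},{"tx": 0.56,"ty": 5.6,"tz": 6.4,"wx": 0,"wy": 0,"wz": 0,"fingers": 0.3},{"tx": 0.56,"ty": 6.06,"tz": 6.4,"wx": 0,"wy": 0,"wz": 0,"fingers": 0.3},{"tx": 0.56,"ty": 6.06,"tz": 6.4,"wx": 0,"wy": 0,"wz": 0,"fingers": 0.3},{"tx": 0.56,"ty": 6.06,"tz": 6.4,"wx": 0,"wy": 0,"wz": 0,"fingers": 0.3}])

```text
time: 19.58
position: [0.5449, -0.0522, 0.1972]
tool_rot: [0.991, 0.136, -0.0, 0.0]
ft_force: [-0.7, -0.6, -4.2]
finger_gap: 0.0478
finger_force: 53.6
```

```bash
python3 - <<'E'
from h import *
st=manip.state(); s=manip.snapshot("wrist"); t=manip.snapshot("side"); p=st["position"]; print(p,st["finger_gap"])
for l in ["sleeve"]:
  for n,c,pose in [("side",t,None),("wrist",s,st)]:
    for r in manip.silhouettes(n,l)[:3]: 
        x,e=fit(c,pose,l,np.array(r["box"]),p[:2],p[2]-.039); print(n,r["conf"],r["box"],x.round(4),e.round(1))
print("shaft side",proj(t,[.5455,-.0513,.135]),"sleeve bottom",proj(t,[p[0],p[1],p[2]-.039]))
a=cv2.resize(t["image"][100:240,290:430],(400,400),interpolation=cv2.INTER_CUBIC)
cv2.imwrite("pics/b4.png",cv2.cvtColor(np.hstack([a,s["image"][:,120:520]]),cv2.COLOR_RGB2BGR))
E
```

```text
[ 0.54489255 -0.0522443   0.19723624] 0.04783033552310654
side 0.87 [358.1, 135.3, 377.5, 164.8] [ 0.5424 -0.0429] [-1.3 -6.1  1.1  2.1]
side 0.28 [340.1, 161.1, 385.4, 219.8] [0.4851 0.105 ] [18.3 16.4 -2.8 -2.2]
wrist 0.83 [261.5, 193.5, 380.8, 357.6] [ 0.5444 -0.0533] [-2.3 -1.6  2.3  1.5]
shaft side [365.77908718 164.08529228] sleeve bottom [366.68660137 157.35003772]
```

View pics/b4.png

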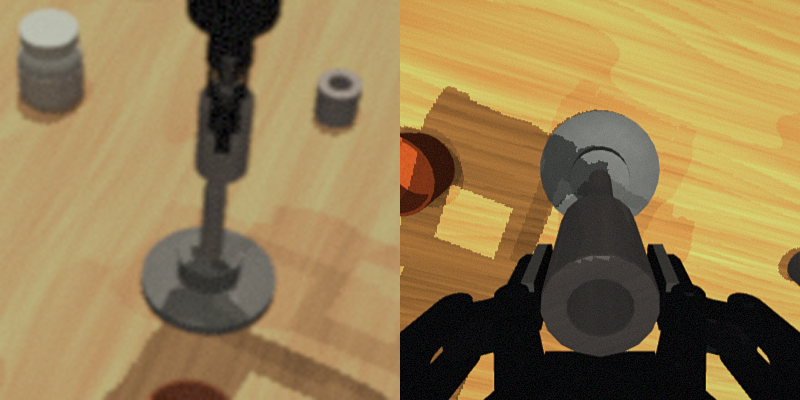

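Side view: the sleeve bottom is centred near column 222 of the crop and the shaft near 214, so the shaft sits a few mm further along +x. I'll measure the mid-lines.

```bash
python3 - <<'E'
from h import *
st=manip.state(); t=manip.snapshot("side"); p=st["position"]
g=cv2.cvtColor(t["image"],cv2.COLOR_RGB2HSV)[...,1].astype(float)
for y in list(range(150,162,2))+list(range(168,184,2)):
    r=g[y,345:390]; lo=r.min(); m=np.nonzero(r<90)[0]+345
    w=np.clip(110-r,0,60); 
    print(y,m.min() if len(m) else None,m.max() if len(m) else None,round((w*np.arange(345,390)).sum()/w.sum(),2))
for n,x in [("sleeve axis",p[:2]),("stand",(.5455,-.0513))]:
    print(n,[proj(t,[x[0],x[1],z]).round(1) for z in (.16,.18,.13,.11,.09,.07)])
print("px per 1mm x,y",proj(t,[.5465,-.0513,.13])-proj(t,[.5455,-.0513,.13]),proj(t,[.5455,-.0503,.13])-proj(t,[.5455,-.0513,.13]))
E
```

```text
150 359 376 368.96
152 359 376 368.43
154 359 376 368.38
156 359 375 368.07
158 359 375 368.04
160 360 374 368.64
168 362 368 366.22
170 362 368 366.61
172 362 368 367.2
174 361 367 367.23
176 361 367 366.91
178 361 367 364.66
180 352 371 361.57
182 348 375 361.36
sleeve axis [array([366.7, 156.9]), array([367.2, 151.1]), array([366. , 165.3]), array([365.5, 170.8]), array([365. , 176.1]), array([364.6, 181.3])]
stand [array([366.4, 157. ]), array([366.9, 151.2]), array([365.7, 165.5]), array([365.2, 170.9]), array([364.7, 176.2]), array([364.3, 181.4])]
px per 1mm x,y [-0.37097865 -0.10485553] [-0.12870771  0.25926939]
```

>>> servo_tool(steps=[{"tx": 0.06,"ty": 0.03,"tz": 0,"wx": 0,"wy": 0,"wz": 0,"fingers": 0.3},{"tx": 0.06,"ty": 0.03,"tz": -0.5,"wx": 0,"wy": 0,"wz": 0,"fingers": 0.3},{"tx": 0.06,"ty": 0.03,"tz": -0.8,"wx": 0,"wy": 0,"wz": 0,"fingers": 0.3},{"tx": 0.06,"ty": 0.03,"tz": -1.0,"wx": 0,"wy": 0,"wz": 0,"fingers": 0.3},{"tx": 0.06,"ty": 0.03,"tz": -1.1,"wx": 0,"wy": 0,"wz": 0,"fingers": 0.3},{"tx": 0.06,"ty": 0.03,"tz": -1.1,"wx": 0,"wy": 0,"wz": 0,"fingers": 0.3}])

```text
time: 20.58
position: [0.5466, -0.0506, 0.17]
tool_rot: [0.991, 0.136, 0.0, 0.0]
ft_force: [0.2, 0.1, -3.9]
finger_gap: 0.0475
finger_force: 53.5
```

>>> servo_tool(steps=[{"tx": 0,"ty": 0,"tz": -0.2,"wx": 0,"wy": 0,"wz": 0,"fingers": 0.3},{"tx": 0,"ty": 0,"tz": -0.4,"wx": 0,"wy": 0,"wz": 0,"fingers": 0.3},{"tx": 0,"ty": 0,"tz": -0.5,"wx": 0,"wy": 0,"wz": 0,"fingers": 0.3},{"tx": 0,"ty": 0,"tz": -0.5,"wx": 0,"wy": 0,"wz": 0,"fingers": 0.3}])

```text
time: 21.08
position: [0.5465, -0.0507, 0.1573]
tool_rot: [0.991, 0.136, -0.0, 0.0]
ft_force: [0.9, -1.3, -5.1]
finger_gap: 0.0476
finger_force: 53.3
```

>>> servo_tool(steps=[{"tx": 0,"ty": 0,"tz": -0.4,"wx": 0,"wy": 0,"wz": 0,"fingers": 0.3},{"tx": 0,"ty": 0,"tz": -0.8,"wx": 0,"wy": 0,"wz": 0,"fingers": 0.3},{"tx": 0,"ty": 0,"tz": -1.2,"wx": 0,"wy": 0,"wz": 0,"fingers": 0.3},{"tx": 0,"ty": 0,"tz": -1.6,"wx": 0,"wy": 0,"wz": 0,"fingers": 0.3},{"tx": 0,"ty": 0,"tz": -2,"wx": 0,"wy": 0,"wz": 0,"fingers": 0.3},{"tx": 0,"ty": 0,"tz": -2.4,"wx": 0,"wy": 0,"wz": 0,"fingers": 0.3},{"tx": 0,"ty": 0,"tz": -2.7,"wx": 0,"wy": 0,"wz": 0,"fingers": 0.3},{"tx": 0,"ty": 0,"tz": -2.7,"wx": 0,"wy": 0,"wz": 0,"fingers": 0.3}])

```text
time: 22.08
position: [0.5463, -0.0507, 0.0893]
tool_rot: [0.991, 0.136, -0.0, 0.0]
ft_force: [2.8, -4.0, -5.6]
finger_gap: 0.0473
finger_force: 53.2
```

>>> servo_tool(steps=[{"tx": 0.02,"ty": -0.03,"tz": -0.1,"wx": 0,"wy": 0,"wz": 0,"fingers": 0.3},{"tx": 0.02,"ty": -0.03,"tz": -0.16,"wx": 0,"wy": 0,"wz": 0,"fingers": 0.3},{"tx": 0.02,"ty": -0.03,"tz": -0.2,"wx": 0,"wy": 0,"wz": 0,"fingers": 0.3},{"tx": 0.02,"ty": -0.03,"tz": -0.2,"wx": 0,"wy": 0,"wz": 0,"fingers": 0.3}])

```text
time: 22.58
position: [0.547, -0.0513, 0.0851]
tool_rot: [0.991, 0.136, -0.0, -0.0]
ft_force: [-0.6, 0.4, -3.0]
finger_gap: 0.0475
finger_force: 53.6
```

>>> servo_tool(steps=[{"tx": 0,"ty": 0,"tz": -0.05,"wx": 0,"wy": 0,"wz": 0,"fingers": 0.3},{"tx": 0,"ty": 0,"tz": -0.08,"wx": 0,"wy": 0,"wz": 0,"fingers": 0.3},{"tx": 0,"ty": 0,"tz": -0.08,"wx": 0,"wy": 0,"wz": 0,"fingers": 0.3}])

```text
time: 22.95
position: [0.5474, -0.0512, 0.0844]
tool_rot: [0.991, 0.137, 0.001, 0.0]
ft_force: [-5.5, 2.8, 9.8]
finger_gap: 0.0477
finger_force: 54.5
```

On the shoulder: contact force has appeared at the expected height. Releasing and rising.

>>> servo_tool(steps=[{"tx": 0,"ty": 0,"tz": 0.02,"wx": 0,"wy": 0,"wz": 0,"fingers": 0.3},{"tx": 0,"ty": 0,"tz": 0.02,"wx": 0,"wy": 0,"wz": 0,"fingers": 1},{"tx": 0,"ty": 0,"tz": 0.02,"wx": 0,"wy": 0,"wz": 0,"fingers": 1},{"tx": 0,"ty": 0,"tz": 0.02,"wx": 0,"wy": 0,"wz": 0,"fingers": 1},{"tx": 0,"ty": 0,"tz": 0.02,"wx": 0,"wy": 0,"wz": 0,"fingers": 1},{"tx": 0,"ty": 0,"tz": 0.02,"wx": 0,"wy": 0,"wz": 0,"fingers": 1},{"tx": 0,"ty": 0,"tz": 1,"wx": 0,"wy": 0,"wz": 0,"fingers": 1},{"tx": 0,"ty": 0,"tz": 3,"wx": 0,"wy": 0,"wz": 0,"fingers": 1},{"tx": 0,"ty": 0,"tz": 5,"wx": 0,"wy": 0,"wz": 0,"fingers": 1},{"tx": -1,"ty": 0,"tz": 7,"wx": 0,"wy": 0,"wz": 0,"fingers": 1},{"tx": -3,"ty": 0,"tz": 8,"wx": 0,"wy": 0,"wz": 0,"fingers": 1},{"tx": -4,"ty": 0,"tz": 8,"wx": 0,"wy": 0,"wz": 0,"fingers": 1}])

```text
time: 24.45
position: [0.4459, -0.0513, 0.2857]
tool_rot: [0.991, 0.136, 0.002, 0.001]
ft_force: [1.1, -0.8, -0.4]
finger_gap: 0.0852
finger_force: 0.0
```

```bash
python3 - <<'E'
from h import *
s,st=look(["sleeve","spacer","pot"],"w7"); t=manip.snapshot("side")
for r in manip.silhouettes("wrist","sleeve")[:1]: print("on shoulder",fit(s,st,"sleeve",np.array(r["box"]),[.546,-.051],.045))
a=cv2.resize(t["image"][110:400,230:430],(400,580)); b=np.zeros((580,400,3),np.uint8); b[:400]=s["image"][:,120:520]
cv2.imwrite("pics/end.png",cv2.cvtColor(np.hstack([a,b]),cv2.COLOR_RGB2BGR))
E
```

```text
tcp [ 0.4459 -0.0513  0.2857] t 24.45
sleeve 0.69 [323.9, 47.9, 374.5, 104.2] [ 0.5546 -0.0553] res [ 2.1  1.  -1.1 -5.7]
spacer 0.57 [501.1, 161.6, 559.9, 203.1] [ 0.4961 -0.3331] res [ 0.5 -0.6 -0.5  0.5]
pot 0.94 [130.4, 35.7, 214.7, 113.9] [0.499  0.1411] res [-0.2  0.1  0.3 -0.1]
pot 0.5 [2.5, 3.5, 57.3, 48.4] [0.4933 0.279 ] res [-1.6 -1.3 49.3 36.4]
on shoulder (array([ 0.54745788, -0.05168905]), array([-1.7291119 ,  0.10422986,  0.92736199, -0.0804621 ]))
```

View pics/end.png

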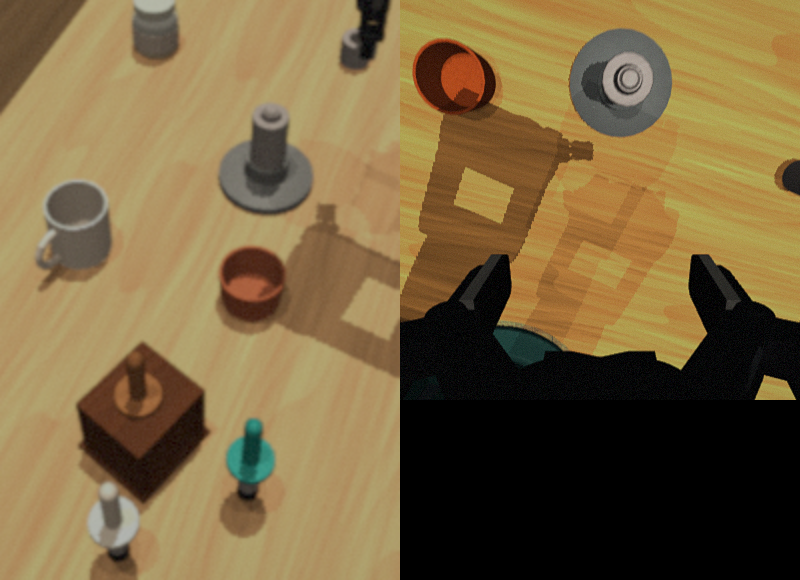

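The final view shows the sleeve seated on the shoulder with the shaft end just above it at (270,112), and the brush hanging upright in the rack at (138,375). The pot, mug, jar and spacer are undisturbed.

```bash
python3 -c "
from workcell import manip
print(manip.job_done())"
```

```text
the job is handed in; nothing more can be done
None
```

The job is handed in, done in the order asked in about 25 s: brush dipped in the pot, touched to the shaft top and hung back upright in the rack, then the taller sleeve lowered fully onto the shoulder before release, with the pot, shorter sleeve, mug and jar left where they stood.

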